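# Check off the cutter heads in spindle order

## Task

Check off the three cutter heads in the order they go on the spindle: press the yellow button on the red cutter's stand, then the one on the blue cutter's stand, then the one on the bare grey cutter's stand. Press each gently with the fingertips until it is fully down (it stays down by itself), and finish clear of everything. Leave the spacer ring's button up, and do not lift or shift the cutters, the ring or the tools lying around.

Things in the scene. Friction and masses are not known exactly. Their poses are not given: they have to be found in the camera images.
- red_button_top (a point): centre of the flat top of the yellow round button (30 mm across) on the stand that carries the red moulding cutter head; 38 mm above the work surface while up, 28 mm when fully down; moves with the button. z points up, +x points along the stand to the seated part, whose centre lies about 90 mm away
- red_button (a joint): how far that button is pressed in, in m: 0 fully up, 0.010 fully down at a hard stop; starts between 0 and 0.002. No spring: about 3 N overcomes its friction and it stays where it is left. Its yellow cap rides on rubber that gives 1 mm per 2 N under the finger (at most 6 mm) and springs back
- red_cutter: red moulding cutter head, about 95 mm across, 40 mm tall, loose, lying flat on a rubber seat 12 mm above the work surface on its aluminium stand; origin at the centre of its underside. (Another red cutter lies far left on the bench, with no stand or button: not part of the job)
- blue_button_top (a point): centre of the flat top of the yellow round button (30 mm across) on the stand that carries the blue rebate cutter head; 38 mm above the work surface while up, 28 mm when fully down; moves with the button. z points up, +x points along the stand to the seated part, whose centre lies about 90 mm away
- blue_button (a joint): how far that button is pressed in, in m: 0 fully up, 0.010 fully down at a hard stop; starts between 0 and 0.002. No spring: about 3 N overcomes its friction and it stays where it is left. Its yellow cap rides on rubber that gives 1 mm per 2 N under the finger (at most 6 mm) and springs back
- blue_cutter: blue rebate cutter head, about 85 mm across, 30 mm tall, loose, lying flat on a rubber seat 12 mm above the work surface on its aluminium stand; origin at the centre of its underside
- grey_button_top (a point): centre of the flat top of the yellow round button (30 mm across) on the stand that carries the bare dark grey two-wing cutter head; 38 mm above the work surface while up, 28 mm when fully down; moves with the button. z points up, +x points along the stand to the seated part, whose centre lies about 90 mm away
- grey_button (a joint): how far that button is pressed in, in m: 0 fully up, 0.010 fully down at a hard stop; starts between 0 and 0.002. No spring: about 3 N overcomes its friction and it stays where it is left. Its yellow cap rides on rubber that gives 1 mm per 2 N under the finger (at most 6 mm) and springs back
- grey_cutter: bare dark grey two-wing cutter head, about 73 mm across, 26 mm tall, loose, lying flat on a rubber seat 12 mm above the work surface on its aluminium stand; origin at the centre of its underside
- ring_button_top (a point): centre of the flat top of the yellow round button (30 mm across) on the stand that carries the plain pale metal spacer ring; 38 mm above the work surface while up, 28 mm when fully down; moves with the button. z points up, +x points along the stand to the seated part, whose centre lies about 90 mm away
- ring_button (a joint): how far that button is pressed in, in m: 0 fully up, 0.010 fully down at a hard stop; starts between 0 and 0.002. No spring: about 3 N overcomes its friction and it stays where it is left. Its yellow cap rides on rubber that gives 1 mm per 2 N under the finger (at most 6 mm) and springs back
- spacer_ring: plain pale metal spacer ring, 60 mm across, 20 mm tall, loose, lying flat on a rubber seat 12 mm above the work surface on its aluminium stand; origin at the centre of its underside
- red_stand: fixed aluminium stand plate that carries the red cutter and its button: 170 x 106 x 10 mm, origin at the centre of its underside, x along its length; seat at x +30 mm, button at x -60 mm. The blue, grey and ring stands are the same; they stand side by side in any order, each with its button toward the robot or away from it.
- spanner: loose double-ended steel spanner, 40 x 211 x 8 mm, lying right of the stands; bystander, origin at the centre of its underside
- pencil: loose red pencil, 17 x 171 x 8 mm, lying behind the stands; bystander, origin at the centre of its underside
- block_plane: loose block plane, 48 x 160 x 56 mm, left of the stands; bystander, origin at the centre of its underside

How it is judged:
By the outcome, as a careful person would: the job done as asked, in the order asked, and still so for the second after the job is handed in, with the robot touching nothing.
It also fails if it takes over 48 s, if anything falls off the work surface, if the arm or the gripper's body presses on something with over 40 N, if the wrist force passes 120 N, or if a joint passes its speed limit or range.

## Robot

A 6-joint arm with a two-finger parallel gripper is mounted at the origin on a cart in front of the work surface, level with it; the furniture and walls round the work are solid. World frame = base frame: x ahead of the robot, y to its left, z up, the work surface at z = 0. Lengths are in m, angles in rad, forces in N, time in s.
With the tool pointing down it reaches from about 0.325 to 0.85 m from the base axis. Payload 15.5 kg.
Tool frame: the origin (TCP) lies at the centre of the arm's flange, where the gripper is bolted on; the fingertips stand 191 mm ahead of it and the grasp point (between the pads) lies 172 mm ahead of it (finger_overhang is the distance from the TCP to the fingertips, in m); z points along the fingers, y is the line along which they close (so a half turn about z gives the same grasp; the last joint's range is limited). The gripper opens to 91 mm and grips with 3 to 60 N. Pads are 32 mm wide; open, the fingers measure 118 mm over their backs; the gripper's body (76 mm by 178 mm) begins 60 mm behind the grasp point.
Start: joints at [-1.427, 0.494, 1.345, -0, 1.302, -0.096], TCP at [0.148, -0.607, 0.405] pointing down, gripper open.
Joint ranges: [-2.91, 2.91], [-0.82, 2.16], [0.22, 2.67], [-1.22, 4.37], [0.12, 2.79], [-3.08, 3.08]. Speed limits (rad/s): [1.89, 1.89, 2.57, 3.01, 3.01, 3.01].

## Interface

Orientations are given as a unit quaternion [x, y, z, w].
In Python, from bench import move_pose, servo_line, move_joints, gripper_to, dwell, inverse_kinematics, observe, camera, IKError, close_job, finger_overhang gives the robot as it stands. Calls block until the motion is done:
- move_pose(position, orientation): joint-space move of the TCP to a pose.
- servo_line(position, feed=0.15, rot=None, f_stop=None): straight line of the TCP; rot=None keeps the orientation; feed is the mean speed in m/s. With f_stop (N) it stops when the force on the tool has changed by that much, and returns True; else False.
- move_joints(angles): joint-space move.
- gripper_to(opening, grasp_force=None): finger opening in m; grasp_force is the grip in N (None keeps the last); returns when the fingers have stopped.
- dwell(seconds).
- inverse_kinematics(position, orientation): joint angles nearest the present ones, or None.
- observe(): the state.
- camera(name): name is "scene" or "side" or "wrist"; returns a dict with "image" (420x560x3 uint8, blue, green, red), "K" (3x3 intrinsics, pixels), "distortion" ([k1, k2, p1, p2, k3] as OpenCV has them; the pictures are not rectified), "extrinsics" (4x4, takes a point from world to camera coordinates). Camera axes: x right, y up, looking along -z (the intrinsics and any distortion apply to the point x, -y, -z); pixel columns grow to the right and rows downward; lengths in m; the calibration is good to about 2 mm. A picture is of the moment at which its call begins. There is no depth.
A pose or a line that the arm cannot do raises IKError and nothing moves.
- close_job(): hands the job in; it is judged then, once.
The state is a dict: "clock": time; "joint_positions": joint angles; "qvel": joint speeds; "tau": joint torques, N m; "tcp_pos": TCP position; "tool_rot": TCP orientation; "force": force on the tool from outside, world axes, zero at the start; "torque": the same for the moment, N m; "opening": finger opening in m; "gripper_force": force on a finger pad.
Only numpy, scipy, OpenCV 4.12 (cv2) and the standard library are available. Lean on these libraries where they do the work, as an engineer would, in place of code of your own. Each camera call takes 0.05 s, during which the arm holds its last target. There are 200 camera calls.

## Working session

There is one attempt and no reset: what is moved stays moved. The work goes in short steps, each a Python script; the robot and the scene stay as the last script left them, time stands still between calls to the robot, and variables do not carry over. Pictures are saved under pics/ and viewed, at most 10 in all, crops included, and the job is handed in when it is done.

```bash
mkdir -p pics; python3 - <<'E'
from bench import *
import cv2
for n in("scene","side"):
    c=camera(n); cv2.imwrite(f"pics/{n}0.png",c["image"])
    print(n,c["K"],c["distortion"],c["extrinsics"])
s=observe();print(s["clock"],s["tool_rot"],s["force"],finger_overhang,s["opening"])
E
```

```text
scene [[384.99320233   0.         287.32642141]
 [  0.         384.99320233 208.69170118]
 [  0.           0.           1.        ]] [-0.10919921  0.          0.          0.          0.        ] [[-0.42348235 -0.9056992   0.0192786   0.2271973 ]
 [ 0.61819399 -0.27336529  0.73695835 -0.38820661]
 [-0.66219249  0.32400677  0.67566317 -1.01639598]
 [ 0.          0.          0.          1.        ]]
side [[403.9596236    0.         283.18003179]
 [  0.         403.9596236  207.67154327]
 [  0.           0.           1.        ]] [-0.02747534  0.          0.          0.          0.        ] [[ 0.9998364   0.01739922  0.00494279 -0.54080205]
 [-0.01459602  0.61472307  0.78860795 -0.04519244]
 [ 0.01068272 -0.78855109  0.61487646 -1.13780727]
 [ 0.          0.          0.          1.        ]]
0.1 [ 9.92879109e-01  1.19125024e-01 -1.19787046e-05 -5.50491614e-04] [-0.19051023 -0.71990333 -0.03184346] 0.1908 0.09116146882366064
```

View pics/scene0.png

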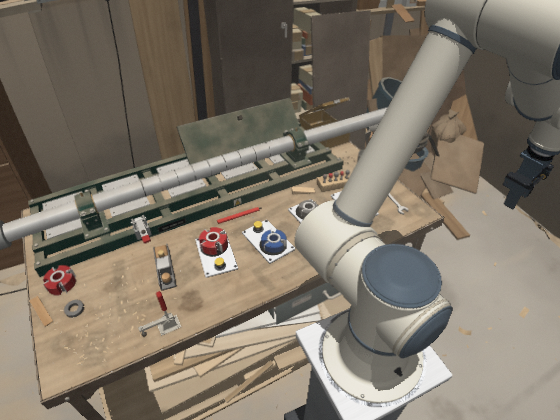

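View pics/side0.png

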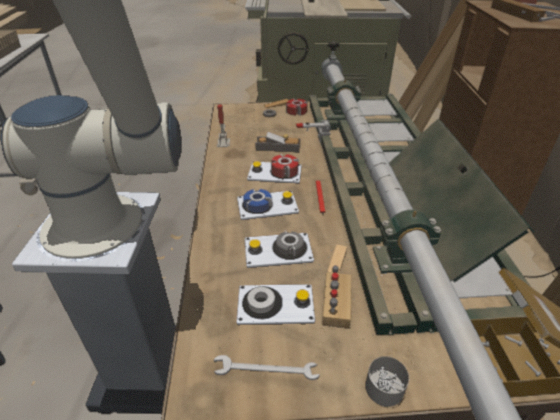

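The side view shows all four stands, ordered from far to near as red, blue, grey, ring. Their buttons are at about (257,167), (287,197), (255,245) and (302,297). I'll refine these positions.

```bash
cat > h.py <<'E'
import cv2, numpy as np
def ray(c,uv):
    n=cv2.undistortPoints(np.array([[uv]],float),c["K"],np.array(c["distortion"]))[0,0]
    E=np.array(c["extrinsics"]);R=E[:3,:3];o=-R.T@E[:3,3]
    return o,R.T@np.array([n[0],-n[1],-1.])
def hit(c,uv,z):
    o,d=ray(c,uv);return o+d*(z-o[2])/d[2]
E
python3 - <<'E'
from bench import *
from h import *
for n,(x0,y0,x1,y1) in dict(side=(225,140,335,330),scene=(190,190,330,280)).items():
    c=camera(n);im=c["image"]
    hsv=cv2.cvtColor(im,cv2.COLOR_BGR2HSV)
    m=cv2.inRange(hsv,(20,170,90),(32,255,255))
    k,l,st,ce=cv2.connectedComponentsWithStats(m)
    for i in range(1,k):
        if st[i,4]>25 and x0<ce[i][0]<x1 and y0<ce[i][1]<y1: print(n,ce[i].round(1),st[i],hit(c,ce[i],.036).round(4))
    cv2.imwrite(f"pics/{n}_crop.png",cv2.resize(im[y0:y1,x0:x1],None,fx=3.1 if n=="side" else 5,fy=3.1 if n=="side" else 5,interpolation=cv2.INTER_CUBIC))
E
```

```text
side [256.3 163.9] [253 162   7   5  28] [0.4477 0.2717 0.036 ]
side [287.  194.5] [284 192   7   6  38] [0.5502 0.1036 0.036 ]
side [254.3 243.6] [250 240   9   8  57] [ 0.4693 -0.1097  0.036 ]
side [302.1 294.9] [297 290  11  10  92] [ 0.5874 -0.2732  0.036 ]
```

View pics/side_crop.png

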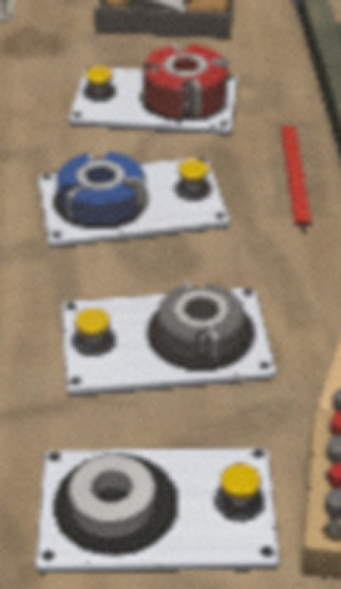

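View pics/scene_crop.png

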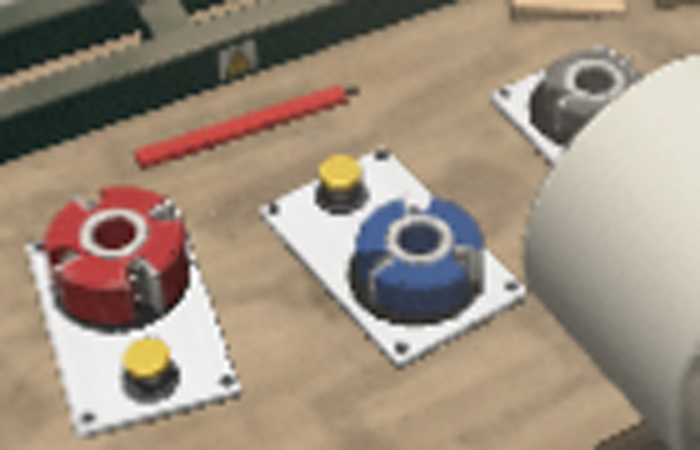

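Cutter identities are clear: red button away from the lathe, blue button toward the lathe, grey button toward the robot. Next I'll cross-check red and blue by triangulation, close the fingers, hover over red and look with the wrist camera.

```bash
python3 - <<'E'
from bench import *
from h import *
c=camera("scene")
for uv in((219.6,261.4),(258,224.4)): print(hit(c,uv,.037).round(4))
q=[1,0,0,0]
for p in((.448,.272),(.55,.104),(.469,-.11)): print(np.round(inverse_kinematics([*p,.3],q),2))
gripper_to(0.0)
s=observe();print(s["opening"],s["clock"])
move_pose([.448,.272,.36],q)
c=camera("wrist");print(c["extrinsics"].round(3) if hasattr(c["extrinsics"],"round") else c["extrinsics"])
cv2.imwrite("pics/w1.png",c["image"]);s=observe();print(s["clock"],s["tcp_pos"],s["force"])
m=cv2.inRange(cv2.cvtColor(c["image"],cv2.COLOR_BGR2HSV),(20,150,90),(32,255,255))
k,l,st,ce=cv2.connectedComponentsWithStats(m)
for i in range(1,k):
    if st[i,4]>100: print(ce[i].round(1),st[i],hit(c,ce[i],.037).round(4))
E
```

```text
[0.4412 0.2784 0.037 ]
[0.5446 0.1079 0.037 ]
[ 0.43  0.49  1.71 -0.    0.94  2.  ]
[ 0.08  0.53  1.63 -0.    0.99  1.65]
[-0.35  0.44  1.81 -0.    0.89  1.22]
0.0005714912721368783 1.6167
[[-0.002 -1.    -0.002  0.274]
 [ 0.969 -0.001 -0.248 -0.416]
 [ 0.248 -0.003  0.969 -0.456]
 [ 0.     0.     0.     1.   ]]
4.9167 [0.44830664 0.27161867 0.36000463] [-0.57345852  0.58440672 -0.11275291]
[445.   99.9] [430  85  31  31 759] [0.5485 0.1122 0.037 ]
[270.3 201.6] [257 188  28  28 599] [0.4482 0.2813 0.037 ]
```

View pics/w1.png

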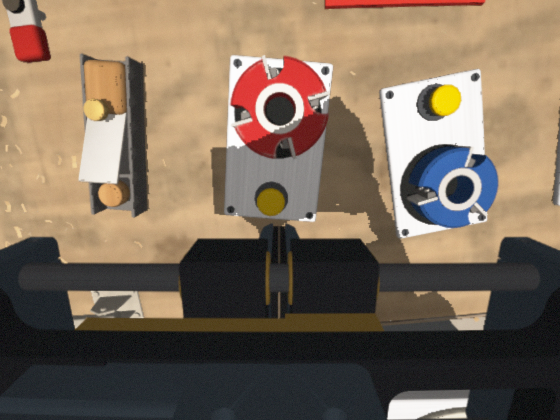

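The wrist view shows the red button at (270,202) and the blue at (445,100). The finger midline at about (279,228) suggests roughly 3 mm of y bias. Fusing the three views gives red (0.447, 0.278) and blue (0.548, 0.108). Pressing red now.

```bash
cat >> h.py <<'E'
from bench import *
Q=[1,0,0,0]
def press(x,y):
    move_pose([x,y,.30],Q)
    servo_line([x,y,.191+.042],feed=.08)
    dwell(.1)
    hit_=servo_line([x,y,.191+.0225],feed=.012,f_stop=8.5)
    s=observe();print("stop",hit_,"tip z",s["tcp_pos"][2]-.1908,"F",s["force"].round(2),"M",s["torque"].round(2),s["clock"])
    servo_line([x,y,.30],feed=.1)
def look(name):
    c=camera("wrist");cv2.imwrite(f"pics/{name}.png",c["image"])
    m=cv2.inRange(cv2.cvtColor(c["image"],cv2.COLOR_BGR2HSV),(20,150,90),(32,255,255))
    k,l,st,ce=cv2.connectedComponentsWithStats(m)
    for i in range(1,k):
        if st[i,4]>200: print(ce[i].round(1),st[i],hit(c,ce[i],.037).round(4),hit(c,ce[i],.028).round(4))
E
python3 - <<'E'
from h import *
c=camera("wrist");print("tip",hit(c,(279.5,228),.169).round(4))
press(.447,.278)
move_pose([.447,.278,.36],Q);look("w2");print(observe()["clock"])
E
```

```text
tip [0.462  0.2719 0.169 ]
stop True tip z 0.0236232002449967 F [-0.78  0.26  9.01] M [-0.04  0.18 -0.  ] 7.825
[451.5  99.3] [436  84  32  32 751] [0.5486 0.1124 0.037 ] [0.5496 0.1074 0.028 ]
[276.9 199.3] [264 186  27  27 573] [0.4498 0.2812 0.037 ] [0.4478 0.2813 0.028 ]
9.2333
```

View pics/w2.png

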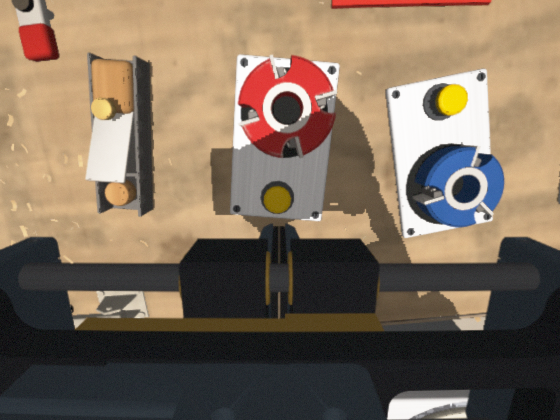

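Red stopped at tip z 23.6 mm under 9 N. With about 4.5 mm of rubber give, that puts the button on its hard stop, and the wrist view shows the cutter unmoved. Now blue, then a wrist look at grey.

```bash
python3 - <<'E'
from h import *
press(.548,.110)
move_pose([.467,-.106,.36],Q);look("w3");print(observe()["clock"])
E
```

```text
stop True tip z 0.023672545535108086 F [-1.14 -0.63 10.3 ] M [-0.01  0.2  -0.04] 12.575
[449.3  79.2] [435  64  30  32 774] [ 0.5863 -0.2663  0.037 ] [ 0.5878 -0.2711  0.028 ]
[ 69.8 120.9] [ 56 107  28  29 657] [0.549  0.1014 0.037 ] [0.5494 0.1075 0.028 ]
[276.5 199.3] [263 186  28  27 586] [ 0.4697 -0.102   0.037 ] [ 0.4677 -0.1019  0.028 ]
14.575
```

View pics/w3.png

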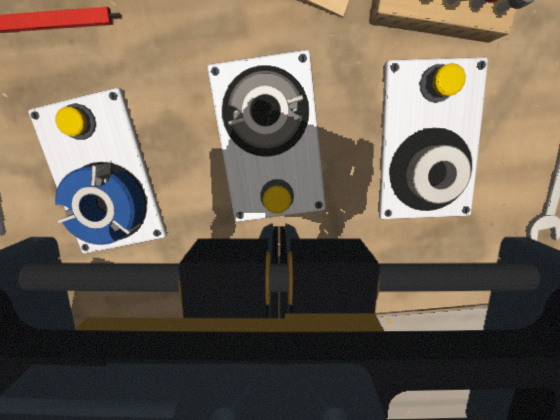

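Blue is down: the same stop height, and its image position matches z = 28 mm. The grey button is at (276,199), which gives (0.469, -0.103).

```bash
python3 - <<'E'
from h import *
press(.469,-.103)
move_pose([.40,-.02,.45],Q);dwell(.3);look("w4")
c=camera("side");cv2.imwrite("pics/end.png",c["image"])
s=observe();print(s["clock"],s["force"])
E
```

```text
stop True tip z 0.02365292573909386 F [-1.06  0.18  9.08] M [ 0.1   0.21 -0.02] 17.425
[484.7  33.2] [473  21  25  26 498] [ 0.5857 -0.2658  0.037 ] [ 0.5884 -0.2714  0.028 ]
[175.9  67.3] [165  55  23  26 467] [0.5467 0.1056 0.037 ] [0.5485 0.1084 0.028 ]
[341.9 132.5] [331 122  22  22 388] [ 0.469  -0.0994  0.037 ] [ 0.469  -0.1012  0.028 ]
[ 56.1 150.8] [ 46 140  21  22 365] [0.448  0.2723 0.037 ] [0.4475 0.279  0.028 ]
19.6 [-0.28849071 -0.03677911 -0.22032552]
```

View pics/w4.png

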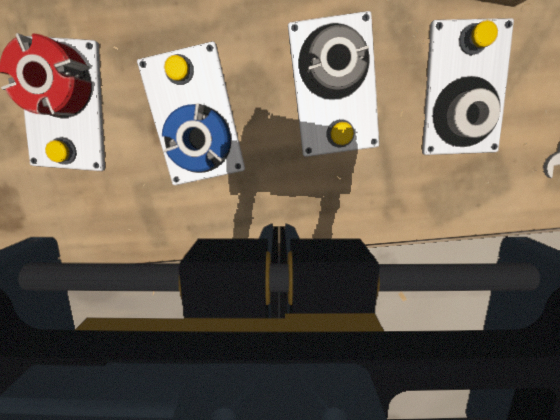

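All three pressed buttons, at (56,151), (176,67) and (342,132), sit low. The ring's button at (485,33) still stands up, the parts are seated and the arm is clear.

```bash
python3 -c "from bench import *;print(close_job())"
```

```text
the job is handed in; nothing more can be done
None
```

I pressed the red, blue and grey buttons fully down in that order; the ring's button is still up, the cutters and ring look unmoved, the arm finished clear, and the job was handed in at about 20 s on the robot's clock.

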